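# Set the pressure cooker's valve

## Robot

A 6-joint arm with a two-finger parallel gripper is mounted at the origin on a cart in front of the work surface, level with it; the furniture and walls round the work are solid. World frame = base frame: x ahead of the robot, y to its left, z up, the work surface at z = 0. Lengths are in m, angles in rad, forces in N, time in s.
With the tool pointing down it reaches from about 0.25 to 0.725 m from the base axis. Payload 9.7 kg.
Tool frame: the origin (TCP) lies on the mounting face of the last link; the fingertips stand 173 mm ahead of it and the grasp point (between the pads) lies 155 mm ahead of it; z points along the fingers, y is the line along which they close (so a half turn about z gives the same grasp; the last joint's range is limited). The gripper opens to 85 mm and grips with 20 to 120 N. Pads are 22 mm wide; open, the fingers measure 114 mm over their backs; the gripper's body (76 mm by 85 mm) begins 54 mm behind the grasp point. The pads swing forward as they close: fully open they stand 13 mm farther back than shut.
Start: joints at [-1.299, 0.087, 0.176, 1.66, 0, 1.571], TCP at [0.148, -0.53, 0.405] pointing down, gripper open.
Joint ranges: [-3.13, 3.13], [-0.85, 1.81], [-1.15, 1.24], [-2.2, 2.28], [-1.44, 1.52], [-3.14, 3.14]. Speed limits (rad/s): [2.22, 2.22, 2.57, 3.14, 3.14, 3.14].

## Interface

Orientations are given as a rotation vector (axis times angle).
In Python, from bench import robot gives the robot as it stands. The module is installed in compiled form; this text tells all that it offers. Calls block until the motion is done:
- robot.reach(position, orientation): joint-space move of the TCP to a pose.
- robot.servo_line(position, rot=None, vel=0.15): straight line of the TCP; rot=None keeps the orientation; vel is the mean speed in m/s.
- robot.movej(angles): joint-space move.
- robot.set_gripper(opening, strength=None): finger opening in m; strength is the grip in N (None keeps the last); returns when the fingers have stopped.
- robot.sleep(seconds).
- robot.solve_ik(position, orientation): joint angles nearest the present ones, or None.
- robot.state(): the state.
- robot.read_camera(name): name is "scene" or "top" or "wrist"; returns a dict with "frame" (480x640x3 uint8, red, green, blue), "camera_matrix" (3x3 intrinsics, pixels), "origin" and "rotation" of the camera in the world. Camera axes: x right, y up, looking along -z (the intrinsics and any distortion apply to the point x, -y, -z); pixel columns grow to the right and rows downward; lengths in m; the calibration is good to about 2 mm. A picture is of the moment at which its call begins. There is no depth.
A pose or a line that the arm cannot do raises robot.IKError and nothing moves.
- robot.hand_in(): hands the job in; it is judged then, once.
The state is a dict: "time": time; "joint_positions": joint angles; "joint_vel": joint speeds; "tau": joint torques, N m; "ee_pos": TCP position; "orientation": TCP orientation; "contact_force": force on the tool from outside, world axes, zero at the start; "wrist_torque": the same for the moment, N m; "gripper_width": finger opening in m; "gripper_force": force on a finger pad.
Only numpy, scipy, OpenCV 4.12 (cv2) and the standard library are available. Lean on these libraries where they do the work, as an engineer would, in place of code of your own. Each camera call takes 0.05 s, during which the arm holds its last target. There are 200 camera calls.

## Task

The pressure cooker is packed and locked, but its valve is still at steam release. Pull the selector knob in the middle of the lid up to unlock it, turn it clockwise to the two ribs and push it down fully home in the notch there; the marks are only roughly in line with the notches, so feel for it and do not force the knob. Let go, and leave the cooker and the things beside it where they stand.

Things in the scene. Friction and masses are not known exactly. Their poses are not given: they have to be found in the camera images.
- cooker: Steel pressure cooker, 200 mm across, loose on a wooden trivet (171 mm across, 20 mm thick); 2 to 3 kg, so a hard pull lifts it. Origin: centre of its underside, z up; the selector's axis is this z axis. Lid top at z = 145 mm, black bezel round the selector 116 mm across, its lip at z = 157.5 mm. Long black handle along -y (to y = -272 mm, top at z = 136 mm), short one along +y
- selector_grip (a point): On the selector's axis half-way up its grip bar, moving with it; 180 mm above the cooker's origin when home. Black knob: round skirt 65 mm across with an upright grip bar, 46 mm long (this point's x), 14 mm thick (its y), from the skirt's top 14 mm below this point to 13.5 mm above it. The white line at one end of the bar is the pointer, along this point's -x
- selector_lift (a joint): How far the selector is pulled up, m: 0 home, 0.011 upper stop. No spring: an O-ring holds it where it is left, about 5 N to slide it either way. Raised less than 6 mm, its lug is locked in a notch; 7 to 10 mm up it turns freely (0.04 N m). Lowered between notches, the lug meets the rim of the notch ring and the selector stays 6 mm up
- selector (a joint): Selector angle, rad, growing clockwise seen from above: 0 = pointer at the middle of the steam-release dots (1.4 rad counter-clockwise of the cooker's -x); 0.62 = at the single rib; 1.15 = at the two ribs; stops at -0.25 and 1.6. It starts within 0.12 of 0, in the wide release notch. The true notches can be off their marks: see selector_pointer
- mark_two (a point): Middle of the two raised steel ribs on the bezel, 47 mm from the selector's axis: the wanted setting
- mark_one (a point): The single raised steel rib on the bezel, 47 mm from the selector's axis (the lower setting, not wanted)
- mark_release (a point): Middle of the row of four small steel dots on the bezel, 47 mm from the selector's axis: steam release
- selector_pointer: Pointer tab with a white line on the skirt's edge (origin: its top, 31.5 mm from the axis, moving with the knob). Under it, hidden, a lug drops into the notch ring. The two pressure notches are narrow (0.045 rad of play each side), and the marks are on a clip-on trim ring: all notches sit up to 0.2 rad to either side of their marks. Over 25 N between lug and ring, down or sideways, damages them
- tomato_tin: Small food tin, 72 mm tall, 57 mm across, upright; origin under its centre. Leave alone
- spice_jar: Spice jar with a red cap, 106 mm tall, 45 mm across, upright; origin under its centre. Leave alone

How it is judged:
By the outcome, as a careful person would: the job done as asked, in the order asked, and still so for the second after the job is handed in, with the robot touching nothing.
It also fails if it takes over 58 s, if anything falls off the work surface, if the arm or the gripper's body presses on something with over 40 N, if the wrist force passes 120 N, or if a joint passes its speed limit or range.

## Working session

There is one attempt and no reset: what is moved stays moved. The work goes in short steps, each a Python script; the robot and the scene stay as the last script left them, time stands still between calls to the robot, and variables do not carry over. Pictures are saved under pics/ and viewed, at most 10 in all, crops included, and the job is handed in when it is done.

```bash
mkdir -p pics; cat > h.py <<'E'
import numpy as np, cv2
from bench import robot
from scipy.spatial.transform import Rotation as R
def snap(n,f):
    c=robot.read_camera(n); cv2.imwrite('pics/'+f,c['frame'][:,:,::-1]); np.savez('pics/'+f+'.npz',**{k:np.array(v) for k,v in c.items()}); return c
def ray(c,u,v,z):
    K=c['camera_matrix']; d=np.linalg.inv(K)@[u,v,1.]; d=np.array(c['rotation'])@[d[0],-d[1],-d[2]]; o=np.array(c['origin']); return o+d*(z-o[2])/d[2]
E
python3 - <<'E'
from h import *
for n in('top','scene'):
    c=snap(n,n+'0.png'); print({k:np.round(v,3).tolist() for k,v in c.items() if k!='frame'})
s=robot.state();print(s['time'],s['orientation'])
E
```

```text
{'camera_matrix': [[621.81, 0.0, 315.364], [0.0, 621.81, 244.614], [0.0, 0.0, 1.0]], 'origin': [0.271, 0.005, 1.268], 'rotation': [0.146, -0.154, -1.593]}
{'camera_matrix': [[614.124, 0.0, 307.817], [0.0, 614.124, 240.733], [0.0, 0.0, 1.0]], 'origin': [-0.218, 0.774, 0.693], 'rotation': [0.48, -1.258, -2.114]}
0.1 [-3.11149936e+00 -4.25357613e-01  2.16452815e-04]
```

View pics/top0.png

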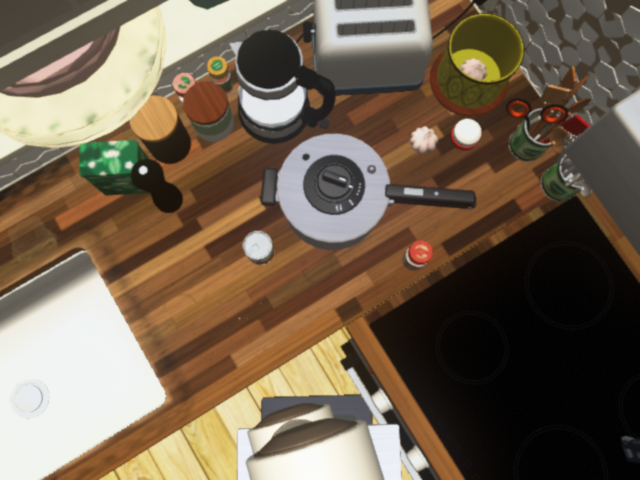

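View pics/scene0.png

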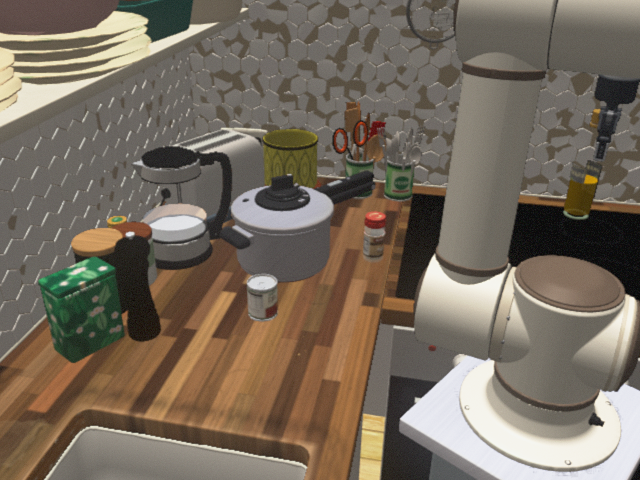

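```bash
sed -i "s/d=np.array(c\['rotation'\])@\(.*\); o=/d=R.from_rotvec(c['rotation']).apply(\1); o=/" h.py
python3 - <<'E'
from h import *
c=dict(np.load('pics/top0.png.npz'))
for u,v,z in((333,184,.177),(335,182,.2),(475,198,.156),(258,247,.072),(420,253,.106)): print(ray(c,u,v,z).round(3))
cv2.imwrite('pics/t1.png',cv2.resize(c['frame'][134:234,270:400,::-1],None,fx=6,fy=6,interpolation=cv2.INTER_CUBIC))
p=ray(c,333,184,.177); q=ray(c,475,198,.156)
print(R.from_rotvec(robot.state()['orientation']).as_matrix().round(2))
for z in(.46,.5): print(robot.solve_ik([p[0]-.05,p[1],z],robot.state()['orientation']))
E
```

```text
[ 0.593 -0.039  0.177]
[ 0.59  -0.042  0.2  ]
[ 0.565 -0.302  0.156]
[0.5   0.108 0.072]
[ 0.473 -0.203  0.106]
[[ 0.96  0.27 -0.  ]
 [ 0.27 -0.96  0.  ]
 [ 0.   -0.   -1.  ]]
[-7.20270205e-02  1.02506735e-01  3.01619244e-01  1.77028181e+00
  1.10031094e-03  2.79783971e+00]
[-7.20270205e-02  1.34509219e-01  4.17636456e-01  1.85429654e+00
  1.10031094e-03  2.79783971e+00]
```

View pics/t1.png

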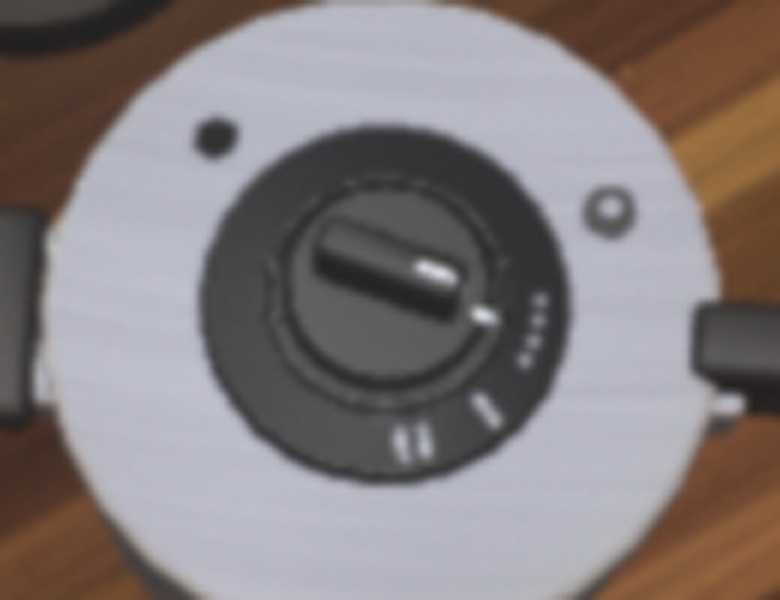

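```bash
cat >> h.py <<'E'
def down(phi): # tool z down, tool x at world angle phi
    x=np.array([np.cos(phi),np.sin(phi),0]); z=np.array([0,0,-1.]); return R.from_matrix(np.c_[x,np.cross(z,x),z]).as_rotvec()
E
python3 - <<'E'
from h import *
c=dict(np.load('pics/top0.png.npz'))
f=lambda u,v,z: ray(c,270+(u+.5)/6-.5,134+(v+.5)/6-.5,z)
ctr=f(386,304,.1765); print(ctr)
for n,u,v,z in(('ptr',485,315,.184),('two',412,443,.178),('one',487,412,.178),('rel',533,330,.178)):
    p=f(u,v,z)-ctr; print(n,np.hypot(*p[:2]).round(4),np.arctan2(p[1],p[0]).round(3))
a=f(322,240,.2135)-0; b=f(462,280,.2135); print('bar',a,b,np.arctan2(*(b-a)[1::-1]))
h=np.array([.565,-.302])-ctr[:2];print('handle',np.arctan2(h[1],h[0]))
phi=np.arctan2(*(b-a)[1::-1])
for k in(0,np.pi):
  for d in(0,-1.4): 
    for z in (.36,.5):print(k,d,z,np.round(robot.solve_ik([ctr[0],ctr[1],z],down(phi+k+d)),2))
E
```

```text
[ 0.59252855 -0.04072292  0.1765    ]
ptr 0.0301 -1.787
two 0.0445 -2.999
one 0.0457 -2.446
rel 0.0453 -1.789
bar [ 0.60169086 -0.0209866   0.2135    ] [ 0.58834059 -0.06174692  0.2135    ] -1.8873156431248999
handle -1.6757705357834716
0 0 0.36 [-0.07  0.18  0.19  1.58  0.   -1.32]
0 0 0.5 [-0.07  0.26  0.57  1.88  0.   -1.32]
0 -1.4 0.36 [-0.07  0.18  0.19  1.58  0.    0.08]
0 -1.4 0.5 [-0.07  0.26  0.57  1.88  0.    0.08]
3.141592653589793 0 0.36 [-0.07  0.18  0.19  1.58 -0.    1.82]
3.141592653589793 0 0.5 [-0.07  0.26  0.57  1.88 -0.    1.82]
3.141592653589793 -1.4 0.36 [-0.07  0.18  0.19  1.58  0.   -3.06]
3.141592653589793 -1.4 0.5 [-0.07  0.26  0.57  1.88  0.   -3.06]
```

```bash
python3 - <<'E'
from h import *
robot.reach([.5935,-.041,.47],down(-1.84))
c=snap('wrist','w1.png'); s=robot.state(); print(s['time'],s['ee_pos'],c['origin'],c['rotation'],c['camera_matrix'],s['contact_force'],s['gripper_width'])
E
```

```text
2.6417 [ 0.59344877 -0.04156033  0.46995583] [ 0.57493235 -0.10633734  0.43967355] [-0.05284082 -0.38276495  2.84671449] [[379.77944158   0.         326.91534267]
 [  0.         379.77944158 244.26577049]
 [  0.           0.           1.        ]] [0.93833217 0.23498977 1.30461394] 0.08596213830480864
```

View pics/w1.png

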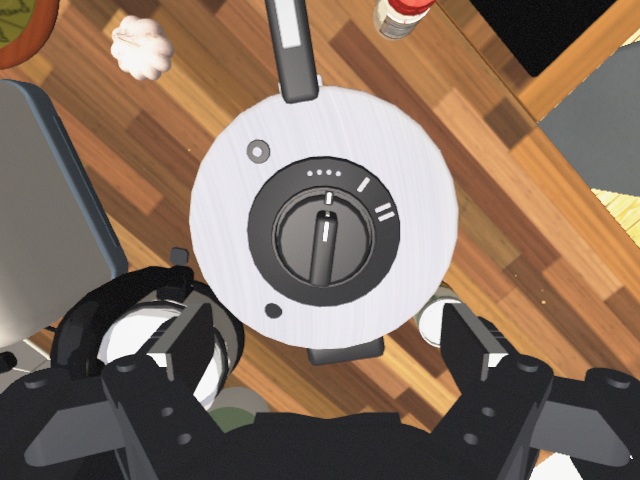

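```bash
python3 - <<'E'
from h import *
c=dict(np.load('pics/w1.png.npz'))
cv2.imwrite('pics/w1c.png',cv2.resize(c['frame'][150:310,240:410,::-1],None,fx=3.7,fy=3.7,interpolation=cv2.INTER_CUBIC))
E
```

```text
(no output)
```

View pics/w1c.png

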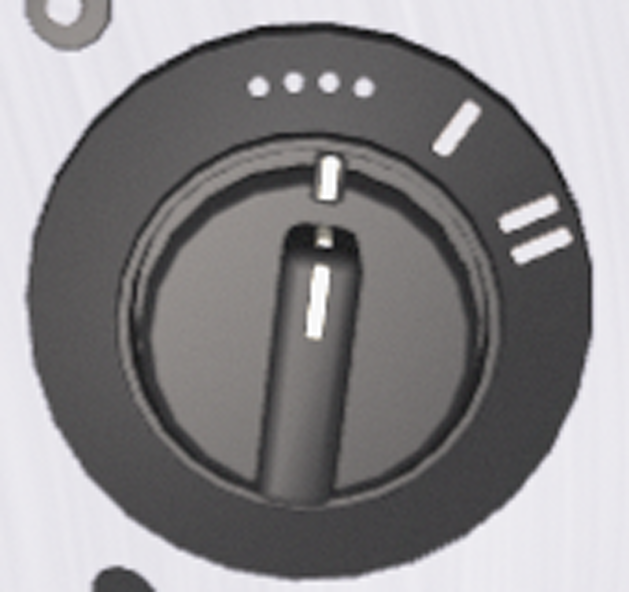

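```bash
python3 - <<'E'
from h import *
c=dict(np.load('pics/w1.png.npz'))
f=lambda u,v,z: ray(c,240+(u+.5)/3.7-.5,150+(v+.5)/3.7-.5,z)
pts=[f(28,300,.1775),f(592,300,.1775),f(310,24,.1775),f(310,579,.1775),f(120,90,.1775) if 0 else f(28,300,.1775)]
P=np.array(pts[:4])
from scipy.optimize import least_squares
ctr=least_squares(lambda q:np.hypot(P[:,0]-q[0],P[:,1]-q[1])-.058,[.59,-.04]).x
print(ctr,np.hypot(*(P[:,:2]-ctr).T))
for n,u,v,z in(('ptr',330,157,.186),('two',536,229,.1775),('one',457,128,.1775),('rel',311,84,.1775)):
    p=f(u,v,z)[:2]-ctr; print(n,np.hypot(*p).round(4),np.arctan2(p[1],p[0]).round(3))
a=f(296,500,.2135); b=f(319,255,.2135); print('bar',a,b,(a+b)/2,np.hypot(*(b-a)[:2]),np.arctan2(*(b-a)[1::-1]))
E
```

```text
[ 0.59493604 -0.04408297] [0.05413801 0.05413614 0.05502524 0.05452878]
ptr 0.0322 -1.959
two 0.0461 -3.029
one 0.0454 -2.489
rel 0.0443 -1.849
bar [ 0.60324347 -0.02217695  0.2135    ] [ 0.58791522 -0.06241597  0.2135    ] [ 0.59557935 -0.04229646  0.2135    ] 0.04305965412486506 -1.9347557648260167
```

```bash
python3 - <<'E'
from h import *
np.set_printoptions(precision=3,suppress=True)
def st(t):
    s=robot.state(); print(t,round(s['time'],2),np.array(s['ee_pos'])*1000,np.array(s['contact_force']),np.array(s['wrist_torque']),s['gripper_width'],s['gripper_force'])
o=down(-1.94)
robot.set_gripper(.045,40)
robot.reach([.5955,-.0428,.40],o); st('above')
robot.servo_line([.5955,-.0428,.372],vel=.06); st('d')
robot.servo_line([.5955,-.0428,.363],vel=.04); robot.sleep(.2); st('low')
robot.set_gripper(0.0,40); robot.sleep(.2); st('grip')
E
```

```text
above 3.5 [595.12  -42.751 400.063] [-0.453 -0.156  0.553] [ 0.002 -0.045 -0.027] 0.04509800264589189 0.0
d 4.12 [595.459 -42.801 372.005] [ 0.192 -0.234 -0.264] [-0.01  -0.026 -0.042] 0.04483641373229223 0.0
low 4.69 [595.511 -42.788 363.199] [ 0.424 -0.106  0.798] [ 0.003  0.06  -0.059] 0.045129015081316726 0.0
grip 5.27 [595.549 -42.784 363.197] [0.267 0.959 2.774] [ 0.032 -0.163 -0.053] 0.012867537300919238 40.953295826911926
```

```bash
cat >> h.py <<'E'
np.set_printoptions(precision=2,suppress=True)
C=np.array([.5955,-.0428])
def st(t=''):
    s=robot.state(); print(t,round(s['time'],2),np.array(s['ee_pos'])*1000,np.array(s['contact_force']),'T',np.array(s['wrist_torque']),round(s['gripper_width'],4)); return s
E
python3 - <<'E'
from h import *
for dz in (.0015,.003,.0045,.006,.007,.008,.0085):
    robot.servo_line([*C,.3632+dz],vel=.02)
    s=st(dz)
    if abs(s['contact_force'][2])>15: break
robot.sleep(.2); st()
snap('wrist','w2.png')
E
```

```text
0.0015 5.52 [595.63 -42.79 364.35] [ 2.46 -0.4  -3.56] T [ 0.07 -0.56 -0.04] 0.0129
0.003 5.77 [595.59 -42.78 365.91] [ 2.77  0.76 -6.03] T [ 0.03 -0.79 -0.07] 0.0129
0.0045 6.02 [595.54 -42.8  367.82] [ 3.76 -0.58 -5.58] T [ 0.05 -0.74  0.01] 0.013
0.006 6.27 [595.5  -42.77 369.46] [ 2.9   0.84 -3.94] T [ 0.04 -0.79 -0.03] 0.0133
0.007 6.52 [595.5  -42.81 370.38] [ 4.25  0.92 -4.61] T [ 0.13 -0.82 -0.04] 0.0134
0.008 6.77 [595.52 -42.8  371.33] [ 4.26  0.02 -5.01] T [ 0.16 -0.91 -0.04] 0.0132
0.0085 7.02 [595.52 -42.8  371.7 ] [ 5.59  0.   -4.06] T [ 0.11 -1.01 -0.01] 0.0133
 7.22 [595.51 -42.79 371.73] [ 4.33  1.07 -6.  ] T [ 0.11 -0.97 -0.05] 0.0131
```

View pics/w2.png

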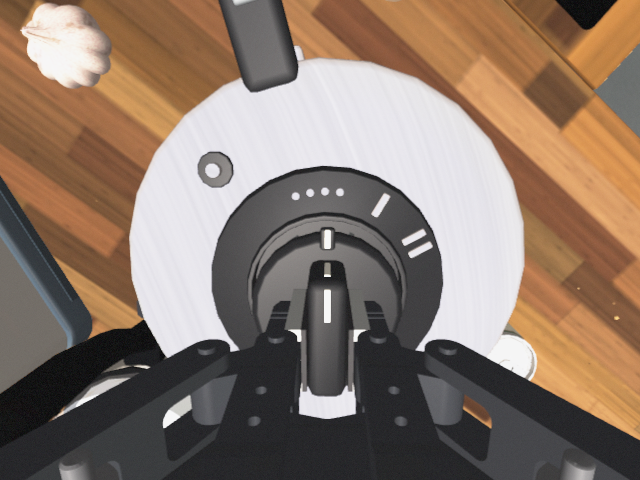

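```bash
python3 - <<'E'
from h import *
C=C+[.0006,0]
robot.servo_line([*C,.3717],vel=.02); robot.sleep(.1); st('shift')
for phi in np.arange(-2.1,-2.81,-.175):
    robot.servo_line([*C,.3717],rot=down(phi),vel=.002) if 0 else robot.reach([*C,.3717],down(phi))
    s=st(round(phi,3))
    if abs(s['wrist_torque'][2])>.3 or np.abs(s['contact_force']).max()>15: print('STOP'); break
E
```

```text
shift 7.62 [595.81 -42.79 371.69] [-0.58 -0.18 -2.49] T [ 0.13  0.2  -0.02] 0.013
-2.1 7.89 [595.69 -42.75 371.68] [-2.81  1.38 -2.1 ] T [ 0.29  0.84 -0.06] 0.0129
-2.275 8.18 [595.57 -42.65 371.68] [-5.52  2.49 -0.78] T [ 0.49  1.15 -0.02] 0.013
-2.45 8.47 [595.45 -42.51 371.71] [-6.98  2.18 -0.59] T [ 0.67  1.38 -0.05] 0.013
-2.625 8.77 [595.38 -42.4  371.71] [-7.39  4.53 -1.02] T [ 0.87  1.55 -0.02] 0.0132
-2.8 9.06 [595.3  -42.23 371.71] [-8.31  5.27 -0.52] T [ 1.05  1.65 -0.04] 0.0129
```

```bash
cat >> h.py <<'E'
C=np.array([.5948,-.0420])
def probe(phi,zlow=.3670,fmax=13):
    robot.reach([*C,.3717],down(phi)); 
    for z in np.arange(.3702,zlow-1e-5,-.0008):
        robot.servo_line([*C,z],vel=.02); s=robot.state()
        if s['contact_force'][2]>fmax: break
    robot.sleep(.1); s=st('probe %.3f cmd %.4f'%(phi,z)); return s
E
python3 - <<'E'
from h import *
robot.servo_line([*C,.3717],vel=.02); robot.sleep(.1); st('shift')
snap('wrist','w3.png')
probe(-2.8)
E
```

```text
shift 9.41 [594.76 -41.93 371.74] [-1.18  2.15 -2.42] T [0.49 0.37 0.03] 0.0131
probe -2.800 cmd 0.3670 11.06 [594.54 -41.9  368.79] [-5.7   3.9  10.19] T [0.84 1.45 0.  ] 0.0132
```

View pics/w3.png

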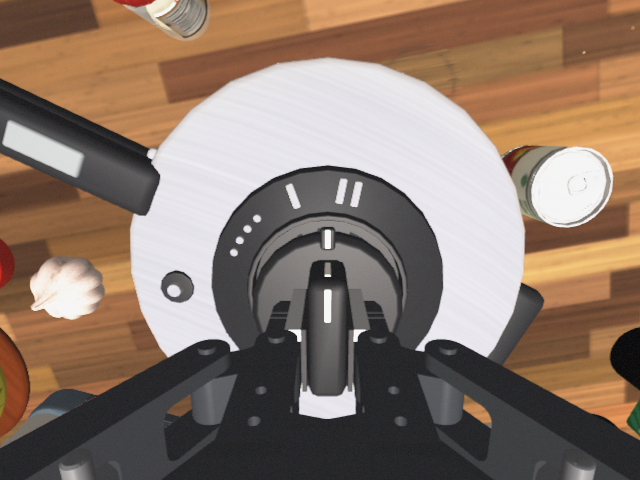

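```bash
python3 - <<'E'
from h import *
for phi in np.arange(-2.86,-3.24,-.06):
    robot.servo_line([*C,.3717],vel=.03)
    s=probe(phi)
    if s['ee_pos'][2]<.3681: print('FOUND'); break
E
```

```text
probe -2.860 cmd 0.3670 12.97 [594.52 -41.84 368.75] [-5.36  4.32 10.25] T [ 0.96  1.52 -0.01] 0.0128
probe -2.920 cmd 0.3670 14.88 [594.55 -41.82 368.6 ] [-6.85  5.67  9.31] T [1.07 1.44 0.02] 0.0136
probe -2.980 cmd 0.3670 16.78 [594.64 -41.76 367.62] [-4.72  5.24  3.74] T [ 1.21  1.07 -0.12] 0.0134
FOUND
```

```bash
python3 - <<'E'
from h import *
robot.reach([*C,.3670],down(-3.005)); robot.sleep(.1); st('turn')
for z in np.arange(.3662,.3609,-.0007):
    robot.servo_line([*C,z],vel=.02); s=st(round(z,4))
    if s['contact_force'][2]>13 or abs(s['wrist_torque'][2])>.4: break
robot.sleep(.2); st('end')
E
```

```text
turn 17.13 [594.66 -41.75 367.66] [-5.27  5.04  4.02] T [ 1.26  1.06 -0.01] 0.0134
0.3662 17.38 [594.67 -41.74 366.83] [-3.84  5.35  3.  ] T [ 1.17  1.06 -0.01] 0.0132
0.3655 17.63 [594.64 -41.76 366.14] [-4.66  5.76  3.94] T [1.19 1.09 0.02] 0.0128
0.3648 17.88 [594.65 -41.76 365.44] [-4.78  5.71  4.34] T [ 1.2   1.02 -0.07] 0.0131
0.3641 18.13 [594.66 -41.74 364.77] [-4.15  5.2   3.44] T [ 1.2   1.07 -0.05] 0.0131
0.3634 18.38 [594.66 -41.77 364.1 ] [-5.54  5.34  4.15] T [ 1.21  1.05 -0.04] 0.0133
0.3627 18.63 [594.65 -41.78 363.39] [-4.89  6.34  3.76] T [ 1.23  1.04 -0.06] 0.0134
0.362 18.88 [594.58 -41.73 363.12] [-6.58  5.44  5.84] T [ 1.26  1.22 -0.07] 0.0129
0.3613 19.13 [594.48 -41.71 363.09] [-6.65  6.05 10.31] T [ 1.26  1.47 -0.02] 0.0131
end 19.33 [594.47 -41.76 363.07] [-6.95  4.98  9.73] T [ 1.29  1.59 -0.08] 0.0132
```

```bash
python3 - <<'E'
from h import *
robot.servo_line([.5945,-.0416,.3625],vel=.02); st('relax')
robot.set_gripper(.04); robot.sleep(.1); st('open')
robot.servo_line([.5945,-.0416,.40],vel=.06)
robot.servo_line([.5945,-.0416,.47],vel=.15); st('up')
c=snap('wrist','w4.png')
snap('top','t4.png')
E
```

```text
relax 19.58 [594.52 -41.59 363.2 ] [-3.8   4.    4.71] T [ 0.84  0.79 -0.06] 0.0132
open 20.06 [594.58 -41.73 362.4 ] [ 1.3   0.26 -0.18] T [-0.02 -0.01  0.  ] 0.0401
up 21.45 [594.71 -41.63 469.03] [-0.39  0.07  0.06] T [0.03 0.   0.01] 0.0399
```

View pics/w4.png

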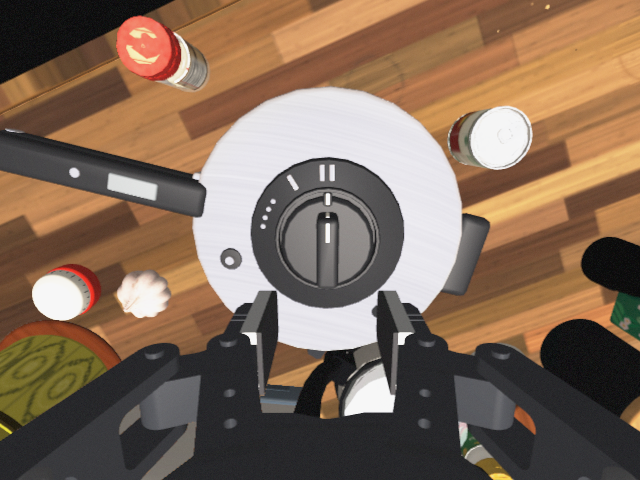

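```bash
python3 - <<'E'
from h import *
robot.set_gripper(0.0,20)
X=[.595,-.042]
robot.servo_line([*X,.392],vel=.15); st('near')
for z in np.arange(.3895,.380,-.0005):
    robot.servo_line([*X,z],vel=.02); s=robot.state(); f=s['contact_force'][2]
    if f>2.5: st(round(z,4))
    if f>12: break
robot.servo_line([*X,.42],vel=.1); robot.servo_line([*X,.48],vel=.2); st('up')
a=cv2.imread('pics/top0.png'); c=snap('top','t5.png'); b=c['frame'][:,:,::-1]
cv2.imwrite('pics/cmp.png',np.hstack([cv2.resize(x[110:280,230:490],None,fx=1.5,fy=1.5) for x in(a,b)]))
E
```

```text
near 22.68 [594.97 -42.01 392.98] [ 0.34 -0.23 -0.15] T [ 0.02  0.02 -0.01] -0.0002
0.3865 24.46 [594.93 -42.01 387.1 ] [-1.34 -0.38  5.77] T [ 0.02  0.22 -0.02] -0.0
0.386 24.71 [594.88 -41.96 387.07] [-0.99 -0.73  8.19] T [-0.    0.35  0.01] -0.0001
0.3855 24.96 [594.79 -41.98 387.04] [-2.42  0.46  9.95] T [0.04 0.46 0.  ] -0.0002
0.385 25.21 [594.73 -42.   387.  ] [-2.97 -0.22 12.7 ] T [ 0.05  0.59 -0.01] -0.0
up 26.16 [595.26 -42.03 479.47] [-0.56 -0.08 -0.79] T [-0.06  0.03  0.01] 0.0002
```

```bash
python3 -c "
from h import *
print(robot.hand_in())"
```

```text
the job is handed in; nothing more can be done
None
```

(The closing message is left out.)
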